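# Hold the thermometer probe through both guide bushings, tip in the heater well

## Task

Take the thermometer probe (the one with the flat rectangular handle) out of the white rack and feed it point-down through the upper and then the lower brass guide bushing of the heater, until its tip hangs about half-way down the well below them. Finish while still holding it there upright and still, carried by the gripper alone: not resting on the well's floor or on the bushings, and not pressed hard against their sides. Leave everything else on the bench where it stands.

Things in the scene. Friction and masses are not known exactly. Their poses are not given: they have to be found in the camera images.
- probe: thermometer probe, the thing to move, about 90 g, upright in one of the three rack holes. Grey rectangular handle 20 mm (its x) by 34 mm (its y), 45 mm tall; below it a steel shaft 8 mm thick, 125 mm long, the last 10 mm tapering to a 3 mm tip. Origin: centre of the handle underside, where the shaft begins; z up. In the rack the handle underside rests on the rack top.
- probe_tip (a point): the tip of the probe's shaft, 125 mm below probe's origin on its axis
- heater: fixed dry-block heater 165 (x) by 100 (y) by 45 mm high: grey control half, aluminium half with a round well 38 mm wide, 35 mm deep. A 14 mm steel post, 130 mm high, 55 mm from the well axis towards its -x, carries two brass bushings above the well. Origin: on the well axis at bench height, z up. Stands on either side of the bench, yawed up to 0.5 rad.
- upper_mouth (a point): centre of the top face of the upper bushing, 125 mm above the bench. Bushing: ring of 36 mm outside, 16 mm bore, 15 mm tall
- lower_mouth (a point): centre of the top face of the lower bushing, straight below the upper one, 75 mm above the bench. Bushing: ring of 36 mm outside, 14 mm bore, 15 mm tall
- well_mouth (a point): centre of the well's rim, straight below the bushings, 45 mm above the bench; the well is 35 mm deep
- rack: fixed white rack, 60 mm (x) by 220 mm (y) by 135 mm high, its 12 mm top plate has three 15 mm holes in a row along y at -66, 0 and 66 mm; open below. Origin: centre of its underside. It stands on the other side of the bench from the heater.
- electrode: bystander in another rack hole: electrode with a round grey cap 26 mm in diameter, 40 mm tall, over a 12 mm glass shaft; origin at the cap's underside
- glass_rod: bystander in the third rack hole: 8 mm glass rod with a black rubber stopper 24 mm in diameter, 12 mm tall; the rod stands 50 mm above the rack; origin at the stopper's underside
- beaker: bystander: small glass beaker, 54 mm in diameter, 65 mm high, between heater and rack; origin under its centre
- bottle: bystander: white bottle 66 mm in diameter, 160 mm high, at the far side; origin under its centre
- jar: bystander: amber jar 56 mm in diameter, 70 mm high, at the far side; origin under its centre
- tip_box: bystander: purple pipette-tip box 120 x 80 x 45 mm with white tips 8 mm proud, at the far side; origin under its centre
- timer: bystander: white timer 65 x 65 x 20 mm lying near the robot; origin under its centre
Things that resemble listed ones, but are neither listed nor needed, are in the scene too. Leave any orange or red look-alike of the probe alone.

How it is judged:
By the outcome, as a careful person would: the job done as asked, in the order asked, and still so for the second after the job is handed in, while the arm keeps its last pose, push and grip.
It also fails if it takes over 51 s, if anything falls off the work surface, if the arm or the gripper's body presses on something with over 40 N, if the wrist force passes 120 N, or if a joint passes its speed limit or range.

## Robot

A 6-joint arm with a two-finger parallel gripper is mounted at the origin on the work surface. World frame = base frame: x ahead of the robot, y to its left, z up, the work surface at z = 0. Lengths are in m, angles in rad, forces in N, time in s.
With the tool pointing down it reaches from about 0.3 to 0.75 m from the base axis. Payload 8.5 kg.
Tool frame: the origin (TCP) lies midway between the tips of the shut fingers; the grasp point (between the pads) lies 19 mm behind it; z points along the fingers, y is the line along which they close (so a half turn about z gives the same grasp; the last joint's range is limited). The gripper opens to 88 mm and grips with 3 to 60 N. Pads are 18 mm wide; open, the fingers measure 123 mm over their backs; the gripper's body (75 mm by 187 mm) begins 45 mm behind the grasp point.
Start: joints at [-1.455, 0.381, 1.297, -0, 1.464, -0.215], TCP at [0.179, -0.52, 0.239] pointing down, gripper open.
Joint ranges: [-3.11, 3.11], [-0.89, 2.33], [0.22, 2.48], [-1.42, 4.56], [0.17, 2.85], [-2.88, 2.88]. Speed limits (rad/s): [2.39, 2.39, 3.14, 3.14, 3.14, 3.14].

## Interface

Orientations are given as a unit quaternion [x, y, z, w].
In Python, from workcell import get_obs, grab_frame, calibration, hand_in gives the robot as it stands.
- The arm moves only by the shell command python3 -m creep 'ROWS' [OPENING] [FORCE]. ROWS is JSON, one flat list of numbers, 6 for each row, row after row: the shift along the tool's x, y, z in mm, then the turn, a rotation vector about the tool's x, y, z in rad. In form: [x, y, z, rx, ry, rz, x, y, z, rx, ry, rz, ...]. A call has exactly 10 rows; each row is the pose to reach, as a shift and turn from the pose commanded when the call began, along the tool's axes at that moment; what a row does not reach only later rows make up. A row lasts 1/12 s, in which the tool goes at most 41.7 mm and 7.16 degrees, less where a joint would pass 70% of its speed; a pose out of reach is approached as far as the arm can. A call with a gripper value outside its range is refused whole. OPENING is the opening, from 0 (shut) to 1 (fully open), set as the call begins (- or left out, the last holds). The fingers move at their own pace and stop on an object; FORCE is the grip in N (left out, the last holds). Time passes only in rows, so rows that repeat a pose let the fingers close, or fill a call up. It gives the time, the measured TCP pose, the force, the opening and the grip force at its end, in the units of the state.
- get_obs(): the state, without advancing time (a new reading comes with each control period).
- grab_frame(name): name is "scene" or "top" or "wrist"; returns the picture (384x512x3 uint8, red, green, blue); there is no depth.
- calibration(name): a dict with "fx", "fy", "cx", "cy" (pixels), "origin" and "attitude" of the camera in the world. Camera axes: x right, y up, looking along -z (the intrinsics and any distortion apply to the point x, -y, -z); pixel columns grow to the right and rows downward; lengths in m; the calibration is good to about 2 mm. A picture is of the moment at which its call begins: read the wrist's pose just before it. calibration takes no time and is no camera call; for the wrist camera it gives the pose at the moment of the call.
- hand_in(): hands the job in; it is judged then, once.
The state is a dict: "clock": time; "qpos": joint angles; "qd": joint speeds; "effort": joint torques, N m; "tool_pos": TCP position; "tool_rot": TCP orientation; "wrist_force": force on the tool from outside, world axes, zero at the start; "ft_torque": the same for the moment, N m; "opening": finger opening in m; "grasp_force": force on a finger pad.
Only numpy, scipy, OpenCV 4.12 (cv2) and the standard library are available. Lean on these libraries where they do the work, as an engineer would, in place of code of your own. Each camera call takes 0.05 s, during which the arm holds its last target. There are 200 camera calls.

## Working session

There is one attempt and no reset: what is moved stays moved. The work goes in short steps, Python scripts to look and compute and a shell command to move; the robot and the scene stay as the last step left them, time stands still between calls to the robot, and variables do not carry over. Pictures are saved under pics/ and viewed, at most 11 in all, crops included, and the job is handed in when it is done.

```bash
mkdir -p pics; ls; python3 - <<'E'
from workcell import *
import cv2
for n in("scene","top"):
    cv2.imwrite(f"pics/{n}0.png",grab_frame(n)[:,:,::-1]); print(n,calibration(n))
print(calibration("wrist"));print(get_obs())
E
```

```text
pics
scene {'fx': 485.15495390291125, 'fy': 485.15495390291125, 'cx': 251.38004912678701, 'cy': 192.94846223224377, 'origin': array([1.33184473, 0.12527118, 0.87412878]), 'attitude': array([0.25188214, 0.28995034, 0.68076296, 0.62373551])}
top {'fx': 405.0470056346876, 'fy': 405.0470056346876, 'cx': 256.88692586619993, 'cy': 195.0346314348625, 'origin': array([0.42054714, 0.04414939, 0.96424655]), 'attitude': array([-0.05423179,  0.08224591,  0.70768377, -0.69962719])}
{'fx': 278.85491957894726, 'fy': 278.85491957894726, 'cx': 254.1882171883472, 'cy': 188.79815187532404, 'origin': array([ 0.25872359, -0.49343119,  0.38406846]), 'attitude': array([-0.13237095,  0.0955146 , -0.57299311,  0.80313996])}
{'clock': 0.1, 'qpos': array([-1.45530618e+00,  3.81135057e-01,  1.29811330e+00,  3.72080358e-06,
        1.46356125e+00, -2.15267532e-01]), 'qd': array([ 0.00022501, -0.00177622, -0.00170398, -0.00024467, -0.00094803,
       -0.00034804]), 'effort': array([ 4.08421591e-03, -4.38649714e+01, -2.24911380e+01,  7.15470384e-02,
        3.41769867e-02, -5.23384745e-05]), 'tool_pos': array([ 0.17860708, -0.51995559,  0.23822022]), 'tool_rot': array([ 9.86355909e-01,  1.64625787e-01,  3.21908094e-05, -6.07627431e-04]), 'wrist_force': array([ 0.15035444,  0.45546604, -0.0984387 ]), 'ft_torque': array([ 0.00484465,  0.03643664, -0.03054099]), 'grasp_force': 0.0, 'opening': 0.0881933252952776}
```

View pics/scene0.png

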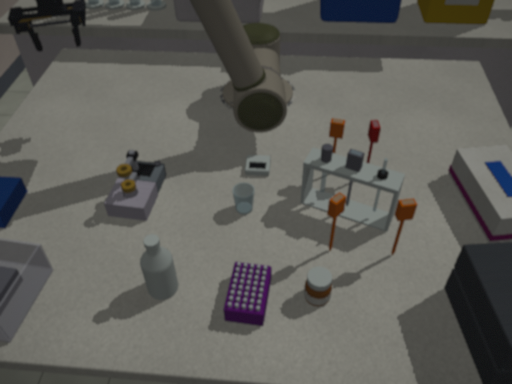

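View pics/top0.png

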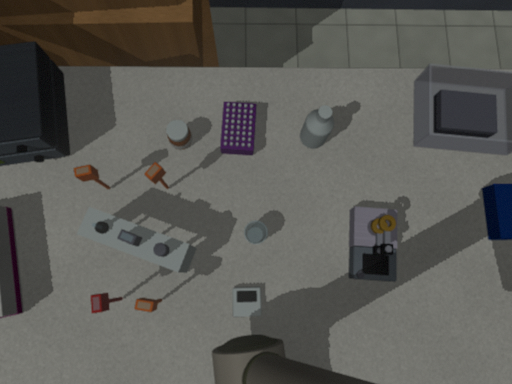

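The scene picture shows the heater at left (bushings at 125,170 and 129,186) and the rack at right. Its caps are at (326,152), (355,160) and (383,174). Candidates for the probe in the top view:
- **Grey rectangular cap:** middle hole, (129,237).
- **Electrode, round grey cap:** (161,249).
- **Rod stopper, black:** (102,227).
- **Orange or red look-alikes on stems:** (86,173), (155,173), (146,305) and (100,302).

By the description I choose the middle one, and I'll check it in a close crop.

```bash
cat > h.py <<'E'
import numpy as np, cv2
from scipy.spatial.transform import Rotation as R
from workcell import *
def ray(c,u,v):
    d=R.from_quat(c["attitude"]).apply([(u-c["cx"])/c["fx"],-(v-c["cy"])/c["fy"],-1]); return np.array(c["origin"]),d
def onz(c,u,v,z):
    o,d=ray(c,u,v); return o+d*(z-o[2])/d[2]
def proj(c,p):
    q=R.from_quat(c["attitude"]).inv().apply(np.array(p)-c["origin"]); return c["cx"]-c["fx"]*q[...,0]/q[...,2], c["cy"]+c["fy"]*q[...,1]/q[...,2]
E
python3 - <<'E'
from h import *
t=cv2.imread("pics/top0.png");s=cv2.imread("pics/scene0.png")
a=cv2.resize(t[150:320,65:205],None,fx=3.5,fy=3.5,interpolation=2)[:595,:490]
b=np.vstack([cv2.resize(s[110:190,300:410],(300,218),interpolation=2),cv2.resize(t[200:285,340:405],(300,377),interpolation=2)])
cv2.imwrite("pics/crop.png",np.hstack([a,b[:595]]))
c=calibration("top")
for n,u,v,z in[("probe",129,237,.18),("elec",161,249,.175),("stop",102,227,.147),("upm",388,223,.125),("low",378,227,.075),("beaker",256,232,.03),("timer",247,300,.02),("o1",86,173,.18),("o2",155,173,.18),("o3",146,305,.18),("o4",100,302,.18)]: print(n,onz(c,u,v,z).round(3))
E
```

```text
probe [0.494 0.258 0.18 ]
elec [0.471 0.197 0.175]
stop [0.518 0.321 0.147]
upm [ 0.522 -0.267  0.125]
low [ 0.52  -0.262  0.075]
beaker [0.516 0.009 0.03 ]
timer [0.364 0.031 0.02 ]
o1 [0.621 0.347 0.18 ]
o2 [0.62  0.213 0.18 ]
o3 [0.368 0.221 0.18 ]
o4 [0.374 0.305 0.18 ]
```

View pics/crop.png

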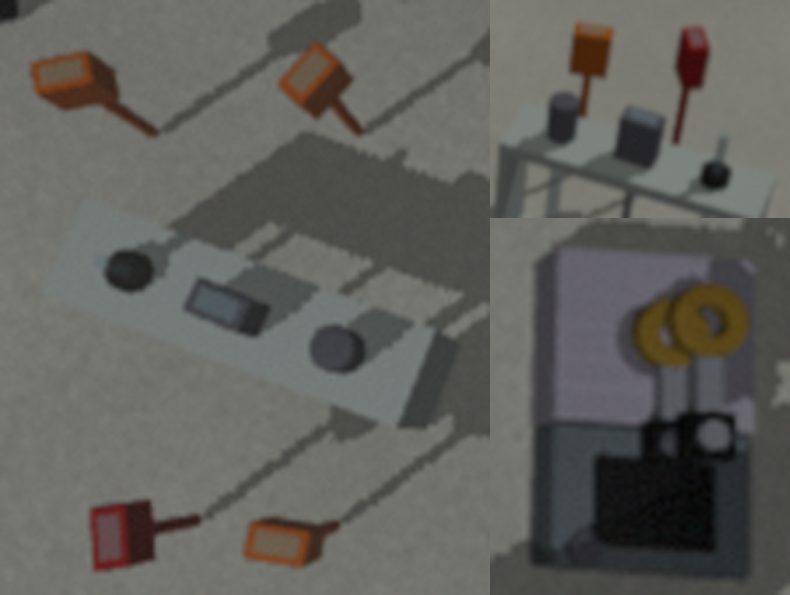

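The crop confirms the choice: the middle item has a grey rectangular cap, with its long side along the rack row. The others are a round cap and a stopper, and the orange and red look-alikes stand outside the rack.

```bash
python3 - <<'E'
from h import *
ct,cs=calibration("top"),calibration("scene")
def tri(a,b):
    (o1,d1),(o2,d2)=ray(ct,*a),ray(cs,*b); s=np.linalg.lstsq(np.c_[d1,-d2],o2-o1,rcond=None)[0]
    p,q=o1+s[0]*d1,o2+s[1]*d2; return ((p+q)/2).round(3),round(np.linalg.norm(p-q),4)
# look-alike heights via vertical scan
for n,a,b in[("o1",(83,171),(404,200)),("o2",(154,171),(337,197)),("o3",(145,305),(337,121)),("o4",(96,304),(375,122)),
  ("upper",(387.8,223),(125,168)),("probe",(126.5,236.5),(355.5,151))]: print(n,tri(a,b))
im=cv2.imread("pics/top0.png"); hsv=cv2.cvtColor(im,40)
g=im[226:248,114:146].astype(int)
print(g.sum(2)//3)
E
```

```text
o1 (array([0.627, 0.354, 0.173]), np.float64(0.0033))
o2 (array([0.627, 0.218, 0.17 ]), np.float64(0.0026))
o3 (array([0.367, 0.226, 0.169]), np.float64(0.0019))
o4 (array([0.371, 0.315, 0.173]), np.float64(0.0015))
upper (array([ 0.522, -0.264,  0.124]), np.float64(0.0043))
probe (array([0.495, 0.262, 0.184]), np.float64(0.0007))
[[118 117 118 117 118 118 118 118 118 118 118 117 119 118 117 117 118 118
  117 118 109 102 101  90  80  83  80  91  98  98 102 110]
 [118 119 117 118 119 118 117 117 118 118 119 118 119 118 118 118 118 118
  118 109  91  83  82  82  81  80  79  81  84  82  91 100]
 [118 117 119 118 118 120 117 111 114 118 118 119 118 118 119 119 118 117
  108  92  82  80  80  79  80  81  80  80  80  80  80  84]
 [119 118 117 117 118 118 113  94  88  95 103 115 119 118 119 119 110 101
   92  81  80  80  81  81  80  81  80  80  81  81  80  82]
 [119 120 118 118 119 118 103  76  62  63  71  89 103 108 114 108  91  82
   79  80  80  82  81  80  78  80  81  80  81  82  81  82]
 [118 117 118 117 117 113  89  68  70  69  61  65  74  80  88  85  81  80
   80  81  81  81  81  82  8
[... 1459 characters left out ...]
3  40  47  65  79  83  92 101 111]
 [119 119 118 118 119 117 118 119 118 120 119 117 110 101  91  77  70  68
   65  52  44  41  41  41  40  54  74  82  95 111 118 118]
 [118 118 119 117 119 119 119 118 118 119 119 120 117 118 111 101  98  90
   75  55  45  42  42  38  43  67  92 102 113 119 118 118]
 [118 119 119 119 118 118 118 119 117 118 118 118 118 120 119 119 118 114
  101  92  83  67  56  51  59  89 111 118 118 119 116 117]
 [120 119 119 120 119 119 119 118 117 118 118 118 118 118 118 119 117 120
  118 119 112 101  94  92  97 111 118 120 117 118 119 119]
 [118 118 119 118 120 118 119 119 119 118 119 119 118 119 119 120 119 119
  119 119 119 117 119 117 118 118 118 120 119 118 118 118]]
```

The top surfaces triangulate to 0.17–0.18 m, the bushing to 0.124 m and the probe top to 0.184 m, all consistent with the given sizes. I'll stop over the heater on the way for a wrist view.

```bash
python3 -m creep '[32,-13,-20,0,0,0,64,-26,-40,0,0,0,96,-38,-60,0,0,0,129,-51,-75,0,0,0,161,-64,-92,0,0,0,193,-77,-92,0,0,0,225,-90,-92,0,0,0,258,-102,-92,0,0,0,290,-115,-92,0,0,0,322,-128,-92,0,0,0]' 1 && python3 -m creep '[322,-128,-92,0,0,0,322,-128,-92,0,0,0,322,-128,-92,0,0,0,322,-128,-92,0,0,0,322,-128,-92,0,0,0,322,-128,-92,0,0,0,322,-128,-92,0,0,0,322,-128,-92,0,0,0,322,-128,-92,0,0,0,322,-128,-92,0,0,0]' >/dev/null; true
```

```text
clock: 0.93
tool_pos: [0.4426, -0.2931, 0.3305]
tool_rot: [0.986, 0.165, -0.0, -0.0]
wrist_force: [-0.1, 0.4, 0.8]
opening: 0.088
grasp_force: 0.0
```

```bash
python3 - <<'E'
from h import *
o=get_obs(); print(o["clock"],o["tool_pos"],o["tool_rot"],o["wrist_force"],o["qpos"])
E
```

```text
1.7667 [ 0.69924796 -0.06412529  0.41042386] [ 0.98593594  0.16703575 -0.00460877 -0.00285448] [ 1.39733318 -0.22215588 -1.69208381] [-2.60071399e-01  7.11917858e-01  2.28023921e-01  1.70925444e-03
  2.21240570e+00  9.76090726e-01]
```

My mistake: shifts are relative to each call's start, so the second call repeated the whole move, high in the air and without contact. I'll go on to the probe from here.

```bash
python3 -m creep '[-13,-36,8,0,0,-0.1,-28,-71,18,0,0,-0.2,-43,-107,27,0,0,-0.3,-58,-142,36,0,0,-0.4,-73,-178,44,0,0,-0.5,-88,-213,53,0,0,-0.6,-102,-249,62,0,0,-0.7,-117,-284,71,0,0,-0.8,-132,-320,80,0,0,-0.87,-132,-320,80,0,0,-0.87]'; python3 - <<'E'
from h import *
o=get_obs(); c=calibration("wrist"); im=grab_frame("wrist"); cv2.imwrite("pics/w1.png",im[:,:,::-1])
np.save("w1.npy",c,allow_pickle=True)
print(o["tool_pos"],R.from_quat(o["tool_rot"]).as_matrix().round(4),c["origin"],proj(c,np.array([.495,.26,.18])))
E
```

```text
clock: 2.6
tool_pos: [0.4653, 0.1947, 0.3363]
tool_rot: [0.823, 0.568, 0.002, 0.001]
wrist_force: [0.1, -0.4, -0.3]
opening: 0.0886
grasp_force: 0.0
[0.46530463 0.19474747 0.33631833] [[ 3.539e-01  9.353e-01  3.400e-03]
 [ 9.353e-01 -3.539e-01  7.000e-04]
 [ 1.900e-03  3.000e-03 -1.000e+00]] [0.49498031 0.2728062  0.48232822] (np.float64(257.6734918358836), np.float64(106.63148286911006))
```

View pics/w1.png

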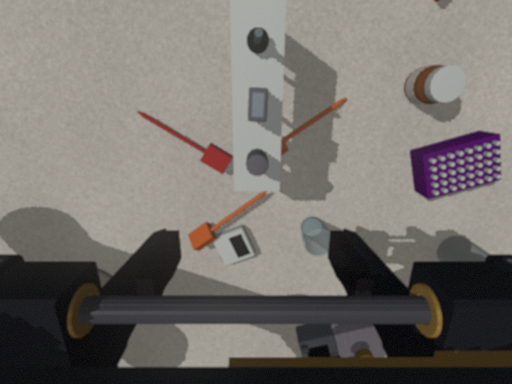

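The wrist view shows the probe handle at (258,104), nearly aligned with the rack. The stopper is at (258,40) and the electrode cap at (257,161). Next I measure the handle's top face.

```bash
python3 - <<'E'
from h import *
im=cv2.imread("pics/w1.png"); c=np.load("w1.npy",allow_pickle=True).item()
sub=im[80:128,240:277]; b=cv2.cvtColor(sub,6)
print(b[4:44:2,4:34].tolist().__str__().replace("],","]\n"))
m=((b<115)).astype(np.uint8)
n,l,s,_=cv2.connectedComponentsWithStats(m); k=l[24,18]; print(k,s[k] if k else None)
cn=max(cv2.findContours((l==k).astype(np.uint8),0,1)[0],key=cv2.contourArea)
r=cv2.minAreaRect(cn);print(r)
P=np.array([onz(c,u+240,v+80,.18)[:2] for u,v in cv2.boxPoints(r)]);print(P.round(4),P.mean(0))
E
```

```text
[[167, 168, 169, 169, 168, 168, 167, 167, 166, 168, 167, 167, 167, 165, 166, 167, 166, 168, 167, 164, 166, 167, 167, 166, 166, 166, 166, 165, 166, 166]
 [167, 168, 169, 167, 165, 163, 160, 159, 159, 158, 159, 158, 157, 160, 159, 160, 158, 160, 163, 164, 161, 164, 165, 166, 166, 166, 166, 166, 167, 164]
 [167, 168, 167, 166, 151, 128, 109, 101, 100, 101, 101, 100, 99, 102, 105, 104, 104, 108, 112, 114, 113, 114, 121, 140, 157, 165, 166, 166, 167, 166]
 [168, 169, 169, 165, 147, 116, 93, 91, 91, 91, 92, 90, 91, 89, 89, 91, 90, 89, 89, 88, 86, 87, 84, 100, 131, 156, 165, 166, 167, 167]
 [166, 170, 168, 165, 147, 111, 93, 94, 100, 107, 109, 107, 104, 107, 103, 104, 103, 101, 100, 98, 94, 90, 83, 86, 108, 130, 143, 157, 167, 167]
 [168, 169, 168, 164, 141, 110, 92, 96, 107, 119, 121, 123, 124, 123, 123, 123, 123, 122, 121, 117, 105, 90, 84, 86, 100, 111, 120, 138, 152, 153]
 [169, 168, 168, 164, 145, 112, 93, 97, 109, 122, 125, 122, 122, 125, 124, 123, 123, 122, 123, 116, 105, 91, 83, 85, 99, 113, 115, 117, 117, 118]
 [168, 167, 168, 163, 142, 107, 94, 97, 109, 121, 123, 123, 123, 122, 12
[... 1303 characters left out ...]
14, 114, 113, 114, 114, 114, 115, 109, 98, 87, 79, 83, 101, 113, 116, 115, 114, 114, 115]
 [167, 167, 165, 146, 115, 91, 87, 90, 90, 90, 90, 89, 89, 91, 91, 90, 92, 90, 93, 88, 84, 79, 90, 109, 116, 115, 115, 114, 114, 115]
 [168, 166, 164, 152, 134, 113, 103, 99, 95, 94, 90, 91, 90, 83, 84, 82, 82, 81, 83, 81, 81, 82, 95, 110, 114, 115, 113, 113, 114, 114]
 [168, 165, 166, 166, 165, 164, 163, 158, 154, 153, 152, 146, 139, 121, 106, 102, 104, 104, 101, 101, 104, 108, 110, 115, 114, 113, 114, 114, 111, 113]]
0 None
((17.999996185302734, 23.499996185302734), (35.99999237060547, 46.99999237060547), 0.0)
[[0.4701 0.2472]
 [0.4873 0.2905]
 [0.5214 0.2777]
 [0.506  0.2336]] [0.4962005  0.26223523]
```

```bash
python3 - <<'E'
from h import *
c=np.load("w1.npy",allow_pickle=True).item()
a=onz(c,258.7,92,.18);b=onz(c,257.2,116,.18);m=onz(c,258,104,.18)
e1,e2=onz(c,258.,87.5,.18),onz(c,258,120.7,.18); s1,s2=onz(c,248.6,104,.18),onz(c,267.3,104,.18)
d=a-b;print("axis deg",np.degrees(np.arctan2(d[1],d[0])),m,"len",np.linalg.norm(e1-e2),"wid",np.linalg.norm(s1-s2))
print("stopper",onz(c,258,41,.147),"elec",onz(c,257,161,.175))
T=np.array([.46530463,.19474747,.33631833]);Rt=np.array([[.3539,.9353,.0034],[.9353,-.3539,.0007],[.0019,.003,-1]])
print("shift tool mm",Rt.T@(np.r_[m[:2],.25]-T)*1000)
E
```

```text
axis deg 65.798124105504 [0.49623438 0.26233608 0.18      ] len 0.03299945465122008 wid 0.019408068266172432
stopper [0.51906537 0.32201558 0.147     ] elec [0.47373473 0.20502593 0.175     ]
shift tool mm [73.99765586  4.75002915 86.47080316]
```

Sizes check out (33 by 19.4 mm against 34 by 20). I align and descend.

```bash
python3 -m creep '[25,2,28,0,0,0.02,50,3,50,0.003,-0.002,0.04,74,5,80,0.003,-0.002,0.06,74,5,100,0.003,-0.002,0.06,74,5,120,0.003,-0.002,0.06,74,5,140,0.003,-0.002,0.06,74,5,155,0.003,-0.002,0.06,74,5,168,0.003,-0.002,0.06,74,5,178,0.003,-0.002,0.06,74,5,185,0.003,-0.002,0.06]'; python3 - <<'E'
from h import *
o=get_obs(); c=calibration("wrist"); im=grab_frame("wrist"); cv2.imwrite("pics/w2.png",im[:,:,::-1])
M=R.from_quat(o["tool_rot"]).as_matrix();print(o["tool_pos"],M.round(4))
print("err tool mm",M.T@(np.array([.4962,.2623,.142])-o["tool_pos"])*1000, "grasp px",proj(c,o["tool_pos"]))
E
```

```text
clock: 3.48
tool_pos: [0.5025, 0.2578, 0.1508]
tool_rot: [0.842, 0.539, -0.0, 0.001]
wrist_force: [-0.5, 0.7, 0.6]
opening: 0.0878
grasp_force: 0.0
[0.50248014 0.25780432 0.15077559] [[ 4.183e-01  9.083e-01  8.000e-04]
 [ 9.083e-01 -4.183e-01 -1.300e-03]
 [-8.000e-04  1.200e-03 -1.000e+00]]
err tool mm [ 1.46346835 -7.5957322   8.76500913] grasp px (np.float64(253.11709345575235), np.float64(243.49960547517878))
```

View pics/w2.png

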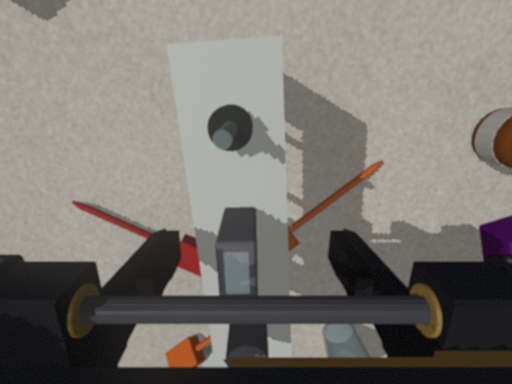

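The handle is at (237,270), between the fingers but left of the centreline at 253. That agrees with the −7.6 mm y error. I correct and settle.

```bash
python3 -m creep '[1.5,-4,2,0,0,-0.006,1.5,-7.6,5,0,0,-0.006,1.5,-7.6,9,0,0,-0.006,1.5,-7.6,9,0,0,-0.006,1.5,-7.6,9,0,0,-0.006,1.5,-7.6,9,0,0,-0.006,1.5,-7.6,9,0,0,-0.006,1.5,-7.6,9,0,0,-0.006,1.5,-7.6,9,0,0,-0.006,1.5,-7.6,9,0,0,-0.006]'; python3 - <<'E'
from h import *
o=get_obs()
M=R.from_quat(o["tool_rot"]).as_matrix();print(o["tool_pos"],M.round(4))
print("err tool mm",M.T@(np.array([.4962,.2623,.142])-o["tool_pos"])*1000)
c=calibration("wrist");im=grab_frame("wrist")[200:300,200:280].mean(2)
print(im[60:80:6,10:70:2].astype(int)); print(proj(c,np.array([.4962,.2623,.18])))
E
```

```text
clock: 4.37
tool_pos: [0.4955, 0.2631, 0.1426]
tool_rot: [0.84, 0.542, 0.0, 0.001]
wrist_force: [-0.1, -0.5, -0.5]
opening: 0.088
grasp_force: 0.0
[0.49546447 0.26314287 0.14259157] [[ 4.114e-01  9.114e-01  9.000e-04]
 [ 9.114e-01 -4.114e-01 -1.100e-03]
 [-6.000e-04  1.300e-03 -1.000e+00]]
err tool mm [-0.46523365  1.01642577  0.59313889]
[[115 116 117 114 115 116 117 114 115 115 113  94  92  95  97  96  93  94
   92  93  91  93  90  90  93  91  92  89  90  89]
 [111 113 113 114 113 114 114 114 114 114 115 101  88  89  90 106 122 120
  119 119 119 120 121 121 122 120 120 121 115  94]
 [101 115 114 116 114 114 115 112 113 114 114  99  58  64  64  83 113 113
  114 117 115 115 114 113 113 115 113 113 107  68]
 [ 92 110 113 114 115 113 113 114 115 116 114 101  65  65  65  81 110 116
  115 115 116 115 114 112 114 114 114 113 106  68]]
(np.float64(255.1044817880649), np.float64(285.2244623339906))
```

```bash
python3 -m creep '[0,0,0,0,0,0,0,0,0,0,0,0,0,0,0,0,0,0,0,0,0,0,0,0,0,0,0,0,0,0,0,0,0,0,0,0,0,0,0,0,0,0,0,0,0,0,0,0,0,0,0,0,0,0,0,0,0,0,0,0]' 0 25; python3 -m creep '[0,0,-2,0,0,0,0,0,-5,0,0,0,0,0,-10,0,0,0,0,0,-15,0,0,0,0,0,-20,0,0,0,0,0,-26,0,0,0,0,0,-32,0,0,0,0,0,-38,0,0,0,0,0,-44,0,0,0,0,0,-50,0,0,0]'; python3 -m creep '[0,0,-10,0,0,0,0,0,-20,0,0,0,0,0,-30,0,0,0,0,0,-40,0,0,0,0,0,-50,0,0,0,0,0,-65,0,0,0,0,0,-80,0,0,0,0,0,-95,0,0,0,0,0,-110,0,0,0,0,0,-120,0,0,0]'
```

```text
clock: 5.25
tool_pos: [0.4954, 0.2631, 0.1425]
tool_rot: [0.84, 0.542, 0.0, 0.001]
wrist_force: [-0.9, -0.2, -0.6]
opening: 0.0234
grasp_force: 0.0
clock: 6.08
tool_pos: [0.4954, 0.2632, 0.1932]
tool_rot: [0.84, 0.542, 0.0, 0.001]
wrist_force: [0.2, -0.4, -0.9]
opening: 0.0198
grasp_force: 25.0
clock: 6.92
tool_pos: [0.4953, 0.2634, 0.3149]
tool_rot: [0.84, 0.543, 0.001, 0.001]
wrist_force: [0.5, 0.3, -1.3]
opening: 0.0203
grasp_force: 25.0
```

The fingers were still closing as the lift began, so I check the grasp.

```bash
python3 -m creep '[0,0,0,0,0,0,0,0,0,0,0,0,0,0,0,0,0,0,0,0,0,0,0,0,0,0,0,0,0,0,0,0,0,0,0,0,0,0,0,0,0,0,0,0,0,0,0,0,0,0,0,0,0,0,0,0,0,0,0,0]'; python3 - <<'E'
from h import *
o=get_obs();print(o["tool_pos"],o["tool_rot"])
w=grab_frame("wrist");s=grab_frame("scene");cs=calibration("scene")
cv2.imwrite("pics/s3.png",s[:,:,::-1])
cv2.imwrite("pics/w3.png",w[:,:,::-1])
a=cv2.resize(s[60:210,290:420],(520,600),interpolation=2); b=cv2.resize(w[150:384,200:310],(282,600),interpolation=2)
cv2.imwrite("pics/c3.png",np.hstack([a,b])[:,:800,::-1])
t=o["tool_pos"];print(proj(cs,t),proj(calibration("wrist"),t-[0,0,.13]))
for dz in(-.008,-.133): print(proj(cs,t+[0,0,dz]))
E
```

```text
clock: 7.75
tool_pos: [0.4953, 0.2633, 0.3125]
tool_rot: [0.84, 0.542, 0.0, 0.001]
wrist_force: [-1.4, 0.5, -1.1]
opening: 0.0201
grasp_force: 25.0
[0.49527446 0.2633245  0.31251526] [8.40062580e-01 5.42489100e-01 7.26354055e-06 6.61654346e-04]
(np.float64(364.6311178697514), np.float64(101.99814645483505)) (np.float64(253.4265754515259), np.float64(179.53765973067303))
(np.float64(364.0536325022491), np.float64(105.32972289567418))
(np.float64(355.82254517523296), np.float64(152.8157687149528))
```

View pics/c3.png

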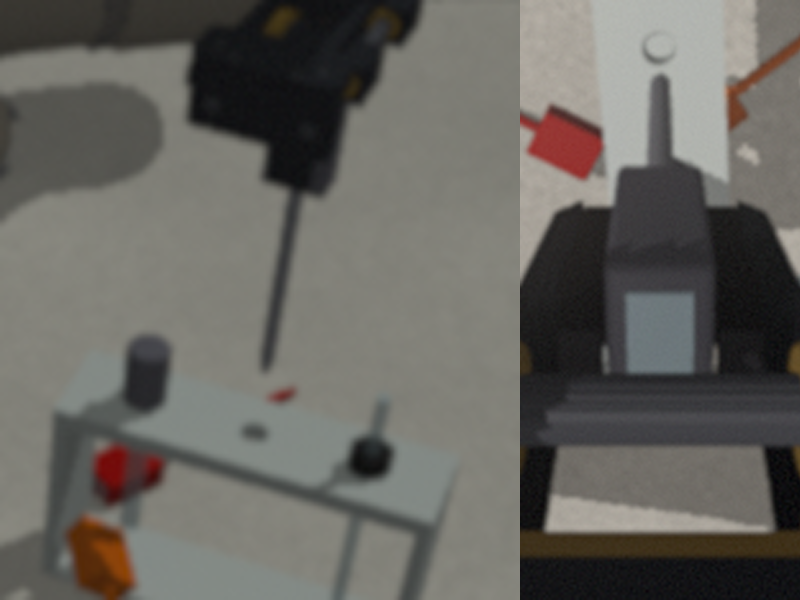

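The grasp is good: upright, tip at (356,152) in the scene view and clear of the rack, with the neighbours undisturbed. Now I carry it to above the upper bushing.

```bash
python3 -m creep '[0,0,-15,0,0,0,0,0,-30,0,0,0,-12,6,-30,0,0,0,-32,16.5,-30,0,0,0,-56,29,-30,0,0,0,-80,41,-30,0,0,0,-104,53.5,-30,0,0,0,-128,66,-30,0,0,0,-152,78,-30,0,0,0,-176,90.5,-30,0,0,0]' ; python3 -m creep '[-26,13,0,0,0,0,-56,29,0,0,0,0,-88,45,0,0,0,0,-120,62,0,0,0,0,-152,78,0,0,0,0,-184,94.5,0,0,0,0,-216,111,0,0,0,0,-246,126,0,0,0,0,-274,141,0,0,0,0,-294,151,0,0,0,0]'; python3 -m creep '[0,0,5,0,0,0,0,0,12,0,0,0,0,0,20,0,0,0,0,0,28,0,0,0,0,0,36,0,0,0,0,0,42,0,0,0,0,0,45,0,0,0,0,0,45,0,0,0,0,0,45,0,0,0,0,0,45,0,0,0]'; python3 - <<'E'
from h import *
o=get_obs();M=R.from_quat(o["tool_rot"]).as_matrix();print(o["tool_pos"],M.round(4))
c=calibration("wrist");w=grab_frame("wrist");s=grab_frame("scene");t=grab_frame("top")
np.save("w4.npy",c,allow_pickle=True)
for n,i in(("w4",w),("s4",s),("t4",t)): cv2.imwrite(f"pics/{n}.png",i[:,:,::-1])
a=cv2.resize(s[90:230,75:185],(471,600),interpolation=2);b=cv2.resize(w[100:250,215:297],(328,600),interpolation=2)
cv2.imwrite("pics/c4.png",np.hstack([a,b])[:,:,::-1])
tp=o["tool_pos"];cs=calibration("scene")
for cc in(c,cs): print([np.round(proj(cc,np.array(p)),1) for p in(tp-[0,0,.133],[.522,-.265,.125],[.522,-.265,.075])])
E
```

```text
clock: 8.68
tool_pos: [0.5048, 0.0638, 0.3422]
tool_rot: [0.84, 0.542, -0.0, 0.001]
wrist_force: [0.8, -0.4, -0.6]
opening: 0.0197
grasp_force: 25.0
clock: 9.52
tool_pos: [0.521, -0.2677, 0.342]
tool_rot: [0.841, 0.542, -0.0, 0.0]
wrist_force: [0.1, 0.4, -0.6]
opening: 0.0199
grasp_force: 25.0
clock: 10.35
tool_pos: [0.5222, -0.2644, 0.2986]
tool_rot: [0.84, 0.543, 0.0, 0.001]
wrist_force: [-0.6, -0.0, -0.8]
opening: 0.0197
grasp_force: 25.0
[ 0.52218944 -0.26439607  0.29857063] [[ 4.113e-01  9.115e-01  1.500e-03]
 [ 9.115e-01 -4.113e-01 -1.600e-03]
 [-9.000e-04  2.000e-03 -1.000e+00]]
[array([253.3, 178.7]), array([253.4, 169.3]), array([253.4, 159.8])]
[array([120.3, 154.2]), array([123.7, 167.5]), array([128., 183.])]
```

View pics/c4.png

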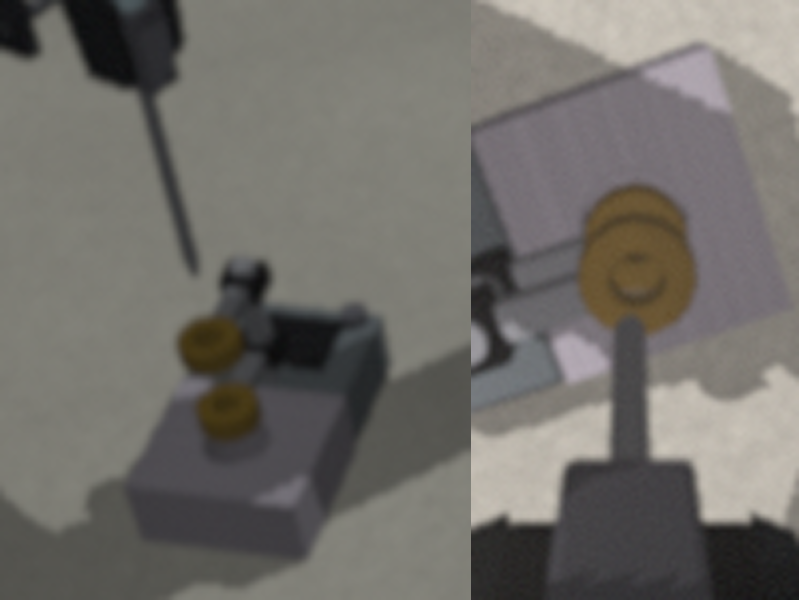

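Scene view: tip at (120.5,153.5), upper ring about (124.3,169.3), lower ring about (128.4,185). Wrist view: tip at (254.3,179.5), upper ring centre about (256.5,169). So the tip is about 2–3 mm off along tool y. I refine this with ring masks.

```bash
python3 - <<'E'
from h import *
for n,box in(("w4",(140,190,235,280)),("s0",(150,205,110,145)),("t0",(205,245,365,405))):
    im=cv2.imread({"w4":"pics/w4.png","s0":"pics/scene0.png","t0":"pics/top0.png"}[n])
    r0,r1,c0,c1=box; k=4
    s=cv2.resize(im[r0:r1,c0:c1],None,fx=k,fy=k,interpolation=cv2.INTER_CUBIC)
    h=cv2.cvtColor(s,cv2.COLOR_BGR2HSV); m=((h[...,1]>110)&(h[...,0]>10)&(h[...,0]<35)).astype(np.uint8)
    cs,hi=cv2.findContours(m,cv2.RETR_CCOMP,cv2.CHAIN_APPROX_NONE)
    for q,hh in zip(cs,hi[0]):
        if len(q)>25:
            x,y,w,g=cv2.boundingRect(q); f=lambda a,b:((a+.5)/k-.5+c0,(b+.5)/k-.5+r0)
            e=cv2.fitEllipse(q); print(n,"hole" if hh[3]>=0 else "outer",np.round(f(x,y)+f(x+w-1,y+g-1),1),"ell",np.round(f(*e[0]),2),np.round(np.array(e[1])/k,1))
im=cv2.imread("pics/w4.png"); cv2.imwrite("pics/c4b.png",cv2.resize(im[140:195,230:282],(567,600),interpolation=cv2.INTER_NEAREST))
E
```

```text
w4 outer [242.4 147.1 269.6 181.9] ell [255.85 164.7 ] [27.2 34.4]
w4 hole [249.9 170.9 261.4 175.4] ell [255.96 173.02] [ 4.2 11.1]
w4 hole [256.4 153.4 262.4 155.6] ell [259.25 154.53] [1.6 6.1]
s0 outer [120.9 179.1 134.4 191.6] ell [127.93 185.39] [12.6 13.6]
s0 outer [116.4 164.1 131.9 176.1] ell [123.95 169.94] [11.9 15.4]
t0 outer [370.9 214.6 395.4 232.6] ell [383.25 223.87] [16.  26.2]
t0 hole [375.9 223.4 379.6 228.6] ell [377.66 226.12] [3.2 5.5]
t0 hole [384.9 219.4 389.9 226.1] ell [387.56 222.58] [3.7 7.8]
```

View pics/c4b.png

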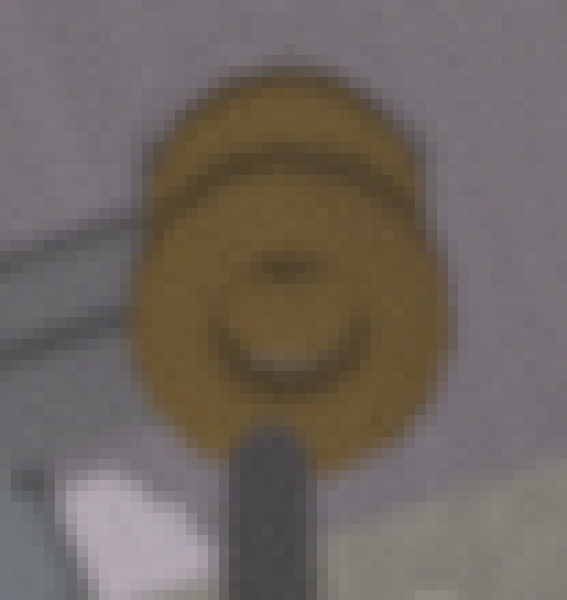

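In the wrist view the upper bore centre is at (256.2,168.4) and the tip at (254.3,179). The tip must move about +2 mm in tool y and +1.5 mm in tool x. I apply that, lower to just above the mouth and look again.

```bash
python3 -m creep '[0.5,0.7,4,0,0,0,1,1.4,8,0,0,0,1.5,2,12,0,0,0,1.5,2,16,0,0,0,1.5,2,20,0,0,0,1.5,2,24,0,0,0,1.5,2,28,0,0,0,1.5,2,28,0,0,0,1.5,2,28,0,0,0,1.5,2,28,0,0,0]'; python3 - <<'E'
from h import *
o=get_obs();M=R.from_quat(o["tool_rot"]).as_matrix();print(o["tool_pos"],M.round(4))
c=calibration("wrist");w=grab_frame("wrist");s=grab_frame("scene")
for n,i in(("w5",w),("s5",s)): cv2.imwrite(f"pics/{n}.png",i[:,:,::-1])
a=cv2.resize(s[130:200,100:145],(386,600),interpolation=2);b=cv2.resize(w[145:220,228:280],(414,600),interpolation=2)
cv2.imwrite("pics/c5.png",np.hstack([a,b])[:,:,::-1])
tp=o["tool_pos"];cs=calibration("scene")
for cc in(c,cs): print([np.round(proj(cc,np.array([tp[0],tp[1],z])),1) for z in(tp[2]-.133,.125,.075)])
E
```

```text
clock: 11.33
tool_pos: [0.5246, -0.264, 0.2703]
tool_rot: [0.84, 0.542, 0.0, 0.001]
wrist_force: [0.6, -0.3, -0.7]
opening: 0.0202
grasp_force: 25.0
[ 0.5245656  -0.26397     0.27032824] [[ 4.114e-01  9.114e-01  1.100e-03]
 [ 9.114e-01 -4.114e-01 -1.300e-03]
 [-8.000e-04  1.500e-03 -1.000e+00]]
[array([253.4, 178.7]), array([253.4, 175.4]), array([253.4, 164.4])]
[array([122.7, 164.3]), array([123.8, 168.2]), array([128.1, 183.8])]
```

View pics/c5.png

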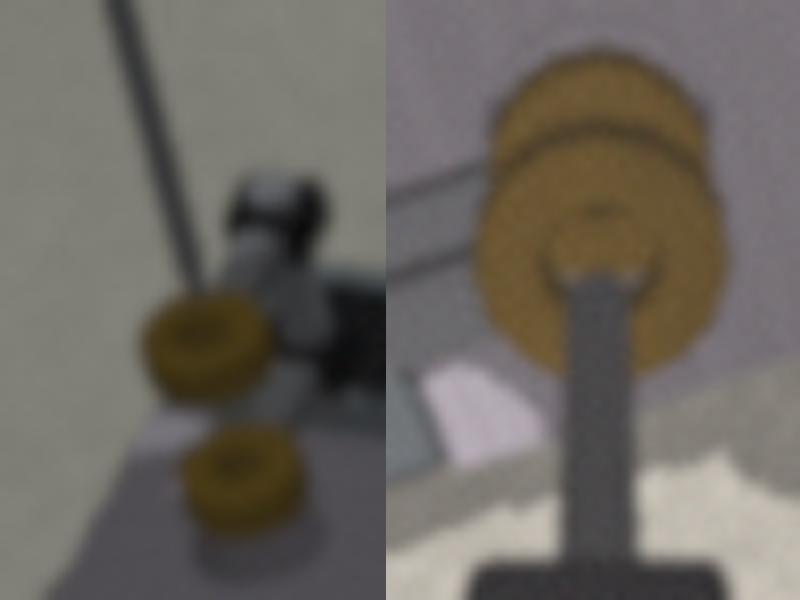

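The tip (600,272 in the crop) is centred sideways on both rings (601 and 599). In the scene view it is in line with the ring centres. I nudge −0.5 mm in tool x and lower in stages, watching the force.

```bash
python3 -m creep '[-0.5,0,3,0,0,0,-0.5,0,6,0,0,0,-0.5,0,10,0,0,0,-0.5,0,14,0,0,0,-0.5,0,18,0,0,0,-0.5,0,22,0,0,0,-0.5,0,26,0,0,0,-0.5,0,30,0,0,0,-0.5,0,34,0,0,0,-0.5,0,38,0,0,0]'; python3 -m creep '[0,0,1,0,0,0,0,0,3,0,0,0,0,0,5,0,0,0,0,0,7,0,0,0,0,0,9,0,0,0,0,0,11,0,0,0,0,0,12,0,0,0,0,0,12,0,0,0,0,0,12,0,0,0,0,0,12,0,0,0]'; python3 - <<'E'
from h import *
o=get_obs();M=R.from_quat(o["tool_rot"]).as_matrix();print(o["tool_pos"],M.round(4)[:,2],o["wrist_force"],o["ft_torque"])
c=calibration("wrist");w=grab_frame("wrist");s=grab_frame("scene")
for n,i in(("w6",w),("s6",s)): cv2.imwrite(f"pics/{n}.png",i[:,:,::-1])
a=cv2.resize(s[130:200,100:145],(386,600),interpolation=2);b=cv2.resize(w[145:220,228:280],(414,600),interpolation=2)
cv2.imwrite("pics/c6.png",np.hstack([a,b])[:,:,::-1])
E
```

```text
clock: 12.27
tool_pos: [0.5243, -0.2644, 0.2317]
tool_rot: [0.84, 0.542, 0.0, 0.001]
wrist_force: [0.4, 0.2, -1.0]
opening: 0.0196
grasp_force: 25.0
clock: 13.1
tool_pos: [0.5244, -0.2645, 0.2203]
tool_rot: [0.84, 0.542, 0.0, 0.001]
wrist_force: [1.3, -0.3, -0.9]
opening: 0.0199
grasp_force: 25.0
[ 0.5243947  -0.26445142  0.22026309] [ 0.001  -0.0013 -1.    ] [ 1.27551267 -0.302151   -0.90449876] [ 0.01300694 -0.00450069  0.03202232]
```

View pics/c6.png

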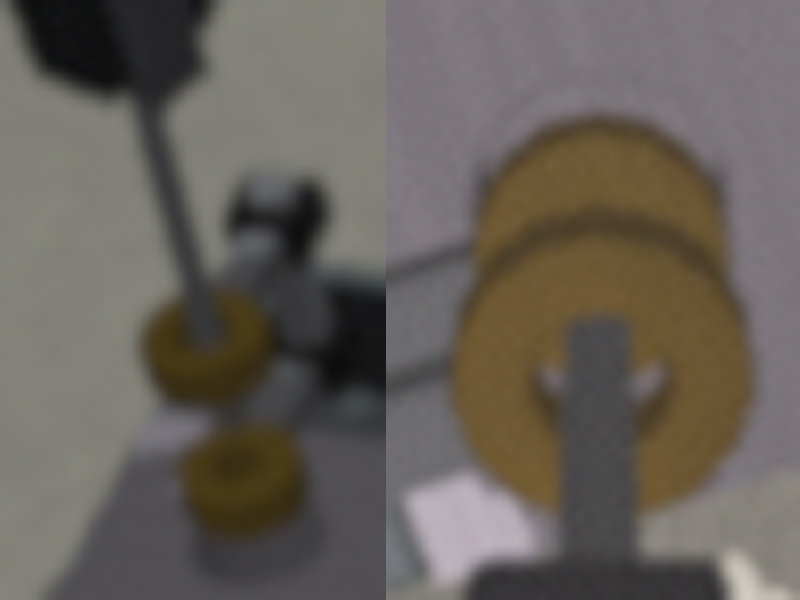

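The tip is through the upper bushing. The shaft is centred in the bore in both views: scene (205,340) against ring centre (207,340), wrist x 600 against 600. I check the remaining axis numerically.

```bash
python3 - <<'E'
from h import *
o=get_obs();t=o["tool_pos"];c=calibration("wrist");cs=calibration("scene")
for z in(.125,.075): print(np.round(proj(c,np.array([t[0],t[1],z])),2),np.round(proj(cs,np.array([t[0],t[1],z])),2))
im=cv2.imread("pics/w6.png");h=cv2.cvtColor(im,40);m=((h[...,1]>90)&(h[...,0]>10)&(h[...,0]<35)).astype(np.uint8)[150:225,225:285]
ys,xs=np.nonzero(m);print("brass rows",ys.min()+150,ys.max()+150,"cols",xs.min()+225,xs.max()+225)
print(im[168:212,250].sum(1)//3, im[168:212,262].sum(1)//3)
E
```

```text
[253.35 190.58] [123.65 168.18]
[253.42 175.43] [127.91 183.71]
brass rows 160 208 cols 236 273
[84 83 80 74 67 60 63 71 80 85 83 83 82 86 83 84 83 80 78 79 80 81 82 86
 88 83 76 71 69 71 70 73 74 73 75 74 77 74 75 76 77 76 79 83] [ 86  85  82  79  73  62  62  65  74  78  78  79  80  81  81  81  84  82
  83  81  79  80  87  93  91  77  65  59  64  69  75  79  83  82  83  85
  81  85  83  89 101 122 133 133]
```

Both mouths lie within about 1 mm of the axis. I add +0.5 mm in tool x and descend the remaining 60 mm.

```bash
python3 -m creep '[0.5,0,2,0,0,0,0.5,0,4,0,0,0,0.5,0,7,0,0,0,0.5,0,10,0,0,0,0.5,0,13,0,0,0,0.5,0,16,0,0,0,0.5,0,19,0,0,0,0.5,0,22,0,0,0,0.5,0,25,0,0,0,0.5,0,28,0,0,0]'; python3 -m creep '[0,0,3,0,0,0,0,0,7,0,0,0,0,0,11,0,0,0,0,0,15,0,0,0,0,0,19,0,0,0,0,0,23,0,0,0,0,0,27,0,0,0,0,0,30,0,0,0,0,0,32,0,0,0,0,0,32,0,0,0]';python3 -m creep '[0,0,0,0,0,0,0,0,0,0,0,0,0,0,0,0,0,0,0,0,0,0,0,0,0,0,0,0,0,0,0,0,0,0,0,0,0,0,0,0,0,0,0,0,0,0,0,0,0,0,0,0,0,0,0,0,0,0,0,0]'; python3 - <<'E'
from h import *
o=get_obs();print(o["tool_pos"],o["wrist_force"],o["ft_torque"])
c=calibration("wrist");w=grab_frame("wrist");s=grab_frame("scene")
a=cv2.resize(s[110:220,85:165],(436,600),interpolation=2);b=cv2.resize(w[145:265,218:290],(360,600),interpolation=2)
cv2.imwrite("pics/c7.png",np.hstack([a,b])[:,:,::-1])
t=o["tool_pos"];print(proj(calibration("scene"),t-[0,0,.008]))
E
```

```text
clock: 14.03
tool_pos: [0.5246, -0.264, 0.1918]
tool_rot: [0.84, 0.542, 0.0, 0.001]
wrist_force: [0.4, 0.3, -1.3]
opening: 0.0194
grasp_force: 25.0
clock: 14.87
tool_pos: [0.5245, -0.2639, 0.1597]
tool_rot: [0.84, 0.542, -0.0, 0.0]
wrist_force: [-0.3, 0.1, -1.1]
opening: 0.0196
grasp_force: 25.0
clock: 15.7
tool_pos: [0.5246, -0.264, 0.1602]
tool_rot: [0.84, 0.542, 0.0, 0.001]
wrist_force: [0.2, 0.6, -1.3]
opening: 0.0196
grasp_force: 25.0
[ 0.52460473 -0.26402009  0.16016727] [ 0.23618677  0.62637209 -1.27707313] [-0.04247885 -0.0121414   0.01301366]
(np.float64(121.37439050100659), np.float64(159.40318164608215))
```

View pics/c7.png

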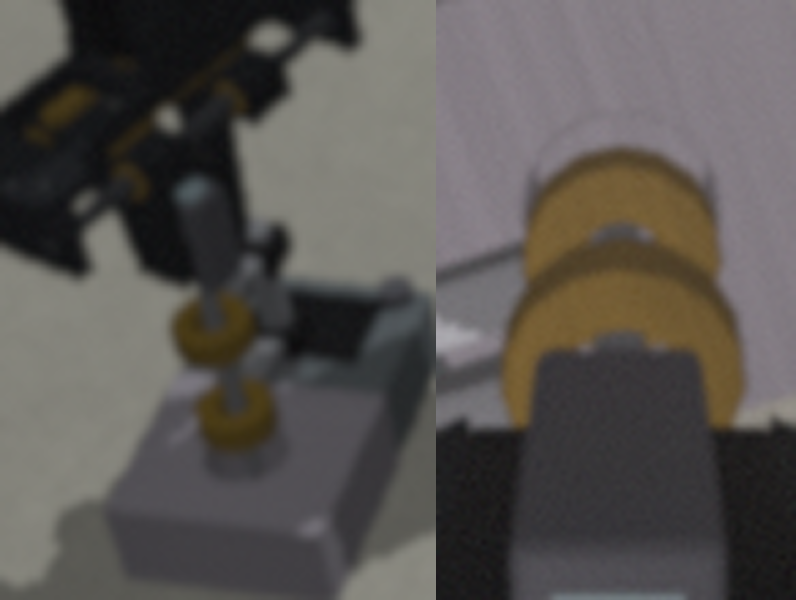

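The shaft passes through both bushings, at (210,325) and (235,400) in the crop, and sits centred. The force is only the probe's weight and the tip is at about z = 0.027 m. I hand in.

```bash
python3 -c "
from workcell import *
print(hand_in())"
```

```text
the job is handed in; nothing more can be done
None
```

The job is handed in at about 16 s: the probe is through both bushings, held upright by the gripper, with its tip at about z = 0.027 m, roughly half-way down the well, and the wrist force reading only about its own weight.

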